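Put the leftover fasteners away and load the spacer feeder

TASK

Put the loose parts left on the bench away: the bolt into the blue bin, the hex nut into the red bin and the brass bushing into the yellow bin, each resting on the floor of its bin. Lay the orange spacer disc flat in the round mouth of the grey spring feeder and push it down against the follower until its top is flush with the feeder's rim or just below it. Let go of everything; the order is up to you.

Things in the scene. Friction and masses are not known exactly. Their poses are not given: they have to be found in the camera images.
- bolt_center (a point): steel hex bolt lying on the table: shank 18 diameter and 66 long, hex head 30 across flats and 14 thick, 80 long overall. The point is at the bolt's mid-length: the head end lies 40 away along -x, the shank tip 40 away along +x (so the shank spans x = -26 to +40). It lies about 12 above the table. The bolt's axis is its x (dips 5 degrees towards the tip); z up at the start. Mass about 190 g.
- nut_center (a point): large plain steel hex nut lying flat, 36 across flats, 19 high, with a 23 hole. The point is its centre, half-way up. Two opposite flats face along its +x and -x (others every 60 degrees); z is its hole's axis. About 110 g.
- bushing_mid (a point): brass bushing (plain tube) standing upright: 32 outer diameter, 20 bore, 30 high. The point is its centre, half-way up; z is the tube's axis. About 120 g.
- disc_mid (a point): solid orange plastic spacer disc lying flat: 48 diameter, 14 thick. The point is its centre, half-way up; z is the disc's axis. About 40 g.
- bin_blue: fixed open-topped blue plastic parts bin, outer size 140 (its x) x 120 (its y) x 50 high, walls 3 thick, floor 4 thick; the front wall (its -x side, towards the robot, with a blank white label) and the front quarter of the sides are only 32 high. Origin: centre of its underside, on the table. z up. The bolt belongs here (the loaded blue bins at the table's edges are only stock).
- bin_red: fixed open-topped red plastic parts bin, outer size 140 (its x) x 120 (its y) x 50 high, walls 3 thick, floor 4 thick; the front wall (its -x side, towards the robot, with a blank white label) and the front quarter of the sides are only 32 high. Origin: centre of its underside, on the table. z up. The nut belongs here (the loaded red bins at the table's edge are only stock).
- bin_yellow: fixed open-topped yellow plastic parts bin, outer size 140 (its x) x 120 (its y) x 50 high, walls 3 thick, floor 4 thick; the front wall (its -x side, towards the robot, with a blank white label) and the front quarter of the sides are only 32 high. Origin: centre of its underside, on the table. z up. The bushing belongs here.
- feeder: fixed grey square block, 110 x 110 x 60 high, on a thin dark foot plate 138 x 124, with a round vertical well 56 in diameter in the middle of its top; the well's mouth is flared by a 4 chamfer. A flat aluminium follower plate fills the well. Origin: centre of the underside, on the well's axis; the rim (top face) is 60 above it. z up.
- follower (a joint): how far the feeder's follower plate is pushed down, in m: at 0 the plate's top is 4 mm below the rim; it stops at 0.014 (18 mm below the rim). It is spring-backed with a drag brake: it takes about 8 to 10 N to push down, does not yield to the disc's weight, and stays where it is left. A disc (14 thick) laid on it at first stands 7 to 10 mm proud of the rim; at full travel its top is 4 mm below the rim.
Mind the look-alikes: they are no part of the job. What is meant by the bin_red is not pink, and is the smaller of those in its own colour.

How it is judged:
By the outcome, as a careful person would: the job done as asked, in the order asked, and still so for the second after the job is handed in, with the robot touching nothing.
It also fails if it takes over 106 s, if anything falls off the work surface, if the arm or the gripper's body presses on something with over 40 N, if the wrist force passes 120 N, or if a joint passes its speed limit or range.

ROBOT

A 6-joint arm with a two-finger parallel gripper is mounted at the origin on the work surface. World frame = base frame: x ahead of the robot, y to its left, z up, the work surface at z = 0. Lengths are in m, angles in rad, forces in N, time in s.
With the tool pointing down it reaches from about 0.375 to 0.9 m from the base axis. Payload 3.1 kg.
Tool frame: the origin (TCP) lies at the very end of the fingers, on their centre line; the grasp point (between the pads) lies 19 mm behind it; z points along the fingers, y is the direction in which the jaws open and shut (so a half turn about z gives the same grasp; the last joint's range is limited). The gripper opens to 85 mm and grips with 20 to 120 N. Pads are 22 mm wide; open, the fingers measure 114 mm over their backs; the gripper's body (76 mm by 85 mm) begins 54 mm behind the grasp point. The pads swing forward as they close: fully open they stand 13 mm farther back than shut.
Start: joints at [-1.385, 0.527, 1.433, -0, 1.181, -0.178], TCP at [0.223, -0.584, 0.231] pointing down, gripper open.
Joint ranges: [-3.08, 3.08], [-0.75, 2.2], [0.22, 2.44], [-1.43, 4.57], [0, 2.65], [-2.85, 2.85]. Speed limits (rad/s): [2.79, 2.79, 3.14, 3.14, 3.14, 3.14].

INTERFACE

Orientations are given as a unit quaternion [x, y, z, w].
In Python, from station import manip gives the robot as it stands.
- The arm moves only by the tool send_rows, never from a script. Its argument "motion" is a list of rows, each an object with "gripper": the finger opening in mm, from 0 to 85.4; "travel": the shift along the tool's x, y, z in mm, a list of three; "rotation": the turn, a rotation vector about the tool's x, y, z in degrees, a list of three. In form: [{"gripper": gripper, "travel": [x, y, z], "rotation": [ax, ay, az]}, ...]. A call has 1 to 12 rows; each row shifts and turns the commanded pose from where the row before left it, along the tool's axes as they then stand; what a row does not reach is not made up. A row lasts 1/12 s, in which the tool goes at most 41.7 mm and 7.16 degrees, less where a joint would pass 70% of its speed; a pose out of reach is approached as far as the arm can. A call is refused whole if a number of a shift passes 41.7 or a number of a turn 7.16, either way. A call with a gripper value outside its range is refused whole. The fingers move at their own pace and stop on an object; "newtons" is the grip in N (left out, the last holds). Time passes only in rows, so rows that do not move let the fingers close. It gives the time, the measured TCP pose, the force and the opening at its end, in the units of the state.
- manip.sense(): the state, without advancing time (a new reading comes with each control period).
- manip.snapshot(name): name is "side" or "top"; returns the picture (480x640x3 uint8, red, green, blue); there is no depth.
- manip.calibration(name): a dict with "fx", "fy", "cx", "cy" (pixels), "cam_to_world" (4x4, takes a point from camera to world coordinates). Camera axes: x right, y down, z forward; pixel columns grow to the right and rows downward; lengths in m; the calibration is good to about 2 mm. A picture is of the moment at which its call begins. calibration takes no time and is no camera call.
- manip.sign_off(): hands the job in, once; it reports no verdict.
The state is a dict: "t": time; "q": joint angles; "qd": joint speeds; "tau": joint torques, N m; "tcp_pos": TCP position; "tool_rot": TCP orientation; "force": force on the tool from outside, world axes, zero at the start; "ft_torque": the same for the moment, N m; "finger_gap": opening from 0.0 (shut) to 1.0 (fully open).
Only numpy, scipy, OpenCV 4.12 (cv2) and the standard library are available. Lean on these libraries where they do the work, as an engineer would, in place of code of your own. Each camera call takes 0.05 s, during which the arm holds its last target. There are 200 camera calls.

## Working session

There is one attempt and no reset: what is moved stays moved. The work goes in short steps, Python scripts to look and compute and a tool call to move; the robot and the scene stay as the last step left them, time stands still between calls to the robot, and variables do not carry over. Pictures are saved under pics/ and viewed, about 12 in all and at most 16, crops included, and the job is handed in when it is done.

Besides the shell and the picture viewer there is one more tool, called as name(argument=value, ...), one argument or row to a line, values as JSON. send_rows: Moves the arm, as the interface text tells. Its arguments: {"type":"object","properties":{"motion":{"type":"array","items":{"type":"object","properties":{"gripper":{"type":"number"},"travel":{"type":"array","items":{"type":"number"}},"rotation":{"type":"array","items":{"type":"number"}}}}},"newtons":{"type":"number"}},"required":["motion"]}

```bash
mkdir -p pics; python3 - <<'E'
from station import manip
import cv2,numpy as np
for n in("top","side"):
    im=manip.snapshot(n); cv2.imwrite(f"pics/{n}0.png",im[:,:,::-1]); c=manip.calibration(n); print(n,c["fx"],c["fy"],c["cx"],c["cy"]);print(np.round(c["cam_to_world"],4))
print(manip.sense())
E
```

```text
top 538.5463981220254 538.5463981220254 310.69639746581106 237.78390063757064
[[-1.7500e-02 -9.9170e-01  1.2740e-01  2.6970e-01]
 [-9.9980e-01  1.7500e-02 -8.0000e-04  1.3300e-02]
 [-1.5000e-03 -1.2740e-01 -9.9190e-01  1.1508e+00]
 [ 0.0000e+00  0.0000e+00  0.0000e+00  1.0000e+00]]
side 504.630629807165 504.630629807165 317.79701741224085 234.44378742898272
[[ 0.7262 -0.3675  0.5811 -0.2157]
 [-0.6872 -0.4117  0.5985 -0.6325]
 [ 0.0193 -0.834  -0.5515  0.6478]
 [ 0.      0.      0.      1.    ]]
{'t': 0.1, 'q': array([-1.38448007e+00,  5.28355152e-01,  1.43376667e+00,  2.77475767e-05,
        1.18141124e+00, -1.78478182e-01]), 'qd': array([-2.17090482e-03, -2.46166200e-03, -1.48878830e-03,  4.30513982e-05,
        1.59669327e-03,  1.12367721e-03]), 'tau': array([-2.33409319e-04, -4.43304741e+01, -1.78586751e+01, -1.67092830e-04,
        3.85636478e-03,  1.90584785e-05]), 'tcp_pos': array([ 0.22290038, -0.58321629,  0.23044495]), 'tool_rot': array([ 9.83412188e-01,  1.81382269e-01,  9.02776540e-06, -9.70246334e-04]), 'force': array([-0.26115381, -0.84880737,  0.05118356]), 'ft_torque': array([ 0.01543653, -0.04883991,  0.04694802]), 'finger_gap': 0.9986255939698242}
```

View pics/top0.png

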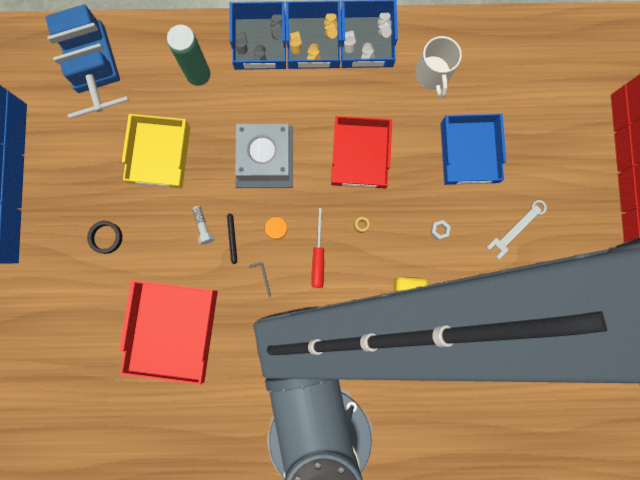

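View pics/side0.png

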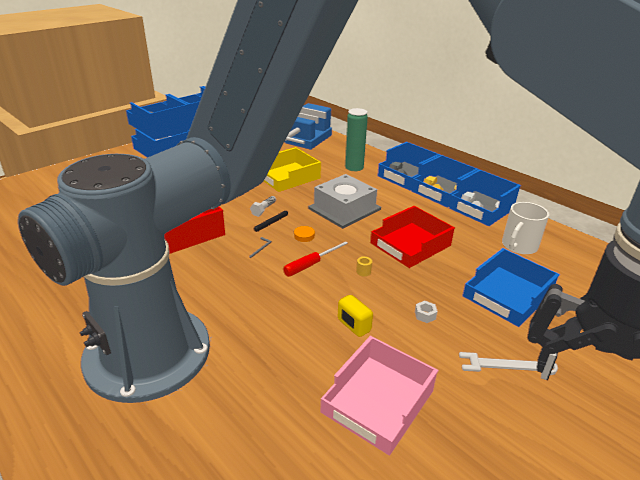

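The top view shows the bolt near (203,225), disc (276,228), bushing (362,224) and nut (441,230). The yellow bin is near (156,152), the feeder's well near (263,150), the red bin near (362,152) and the blue bin near (474,150). The side view confirms the layout; the pink bin and the large red bin are decoys.

```bash
cat > h.py <<'E'
from station import manip
import cv2,numpy as np
def ray(n,u,v,z):
    c=manip.calibration(n);T=np.array(c["cam_to_world"])
    d=T[:3,:3]@[(u-c["cx"])/c["fx"],(v-c["cy"])/c["fy"],1];o=T[:3,3]
    return o+d*(z-o[2])/d[2]
def proj(n,p):
    c=manip.calibration(n);T=np.linalg.inv(np.array(c["cam_to_world"]));q=T[:3,:3]@p+T[:3,3]
    return np.array([c["fx"]*q[0]/q[2]+c["cx"],c["fy"]*q[1]/q[2]+c["cy"]])
def blob(im,roi,lo,hi):
    x0,y0,x1,y1=roi
    m=cv2.inRange(cv2.cvtColor(np.ascontiguousarray(im[y0:y1,x0:x1]),cv2.COLOR_RGB2HSV),np.array(lo),np.array(hi))
    k=max(cv2.findContours(m,cv2.RETR_EXTERNAL,cv2.CHAIN_APPROX_NONE)[0],key=cv2.contourArea)
    return k+np.array([[x0,y0]])
E
python3 - <<'E'
from h import *
im=manip.snapshot("top")
big=cv2.resize(im[100:260,100:520],None,fx=1.9,fy=1.9,interpolation=cv2.INTER_CUBIC)
cv2.imwrite("pics/crop1.png",big[:,:,::-1])
S={"bolt":((185,200,218,248),(0,0,60),(180,70,255),.012),"nut":((425,215,458,247),(0,0,60),(180,70,255),.0095),
"bush":((348,212,376,238),(18,120,60),(35,255,255),.015),"disc":((258,212,294,244),(5,190,150),(18,255,255),.007),
"well":((245,135,282,166),(0,0,200),(180,40,255),.056),
"ylw":((110,105,200,195),(24,150,60),(34,255,255),0),"red":((325,110,400,195),(0,150,60),(8,255,255),0),"blue":((435,108,515,190),(105,130,50),(125,255,255),0)}
for n,(roi,lo,hi,z) in S.items():
    k=blob(im,roi,lo,hi);(cx,cy),wh,a=cv2.minAreaRect(k);m=cv2.moments(k)
    c=(m["m10"]/m["m00"],m["m01"]/m["m00"])
    b=[ray("top",*p,z)[:2] for p in cv2.boxPoints(((cx,cy),wh,a))]
    print(n,np.round([cx,cy],1),np.round(c,1),np.round(wh,1),round(a),"rect",np.round(ray("top",cx,cy,z)*1e3)[:2],"cent",np.round(ray("top",*c,z)*1e3)[:2],"box",np.round(np.array(b)*1e3).tolist(), "sizes",np.round([np.linalg.norm(b[i]-b[i-1])*1e3 for i in(0,1)]))
E
```

```text
bolt [203.  224.1] [201.9 226.7] [38.4 15.8] 80 rect [450. 242.] cent [444. 245.] box [[488.0, 267.0], [494.0, 233.0], [412.0, 218.0], [406.0, 251.0]] sizes [83. 34.]
nut [440.3 229.4] [440.2 229.5] [17.4 20.6] 72 rect [ 429. -265.] cent [ 429. -265.] box [[441.0, -239.0], [454.0, -281.0], [418.0, -291.0], [405.0, -249.0]] sizes [37. 45.]
bush [361.5 224.5] [361.6 224.3] [15. 15.] 90 rect [442. -96.] cent [443. -97.] box [[459.0, -81.0], [458.0, -113.0], [426.0, -112.0], [426.0, -80.0]] sizes [32. 32.]
disc [280.9 233.2] [284.4 229.4] [ 6.1 17.5] 39 rect [428.  76.] cent [436.  68.] box [[418.0, 93.0], [447.0, 69.0], [438.0, 59.0], [409.0, 83.0]] sizes [13. 38.]
well [262.  149.5] [261.8 149.5] [23. 24.] 90 rect [598. 111.] cent [599. 112.] box [[624.0, 136.0], [623.0, 86.0], [573.0, 86.0], [574.0, 136.0]] sizes [50. 50.]
ylw [154.7 150.3] [154.4 149.4] [63.9 68.5] 6 rect [618. 352.] cent [620. 353.] box [[550.0, 428.0], [704.0, 417.0], [687.0, 276.0], [533.0, 289.0]] sizes [140. 155.]
red [361.6 151.7] [361.4 150.6] [58.3 70. ] 3 rect [ 606. -103.] cent [ 609. -102.] box [[533.0, -33.0], [691.0, -45.0], [681.0, -174.0], [523.0, -160.0]] sizes [127. 159.]
blue [473.3 148.6] [473.1 147.6] [68.4 63.2] 88 rect [ 609. -349.] cent [ 611. -348.] box [[686.0, -281.0], [688.0, -421.0], [533.0, -416.0], [531.0, -278.0]] sizes [155. 140.]
```

View pics/crop1.png

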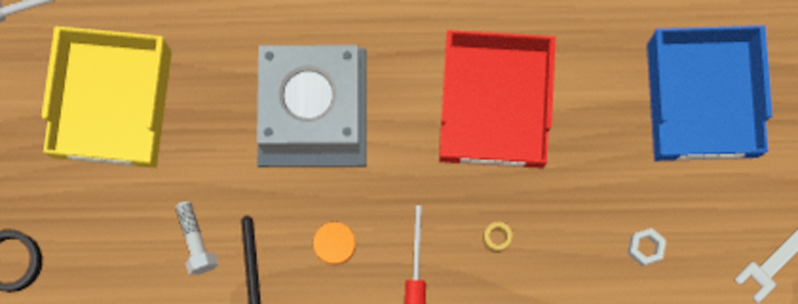

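The crop shows all four parts clear of their neighbours. The disc mask caught only an edge, so I'll redo the disc and refine the bolt axis. I'll start turning the tool at the same time.

```bash
cat >> h.py <<'E'
def rel(p,yaw=None):
    """tool-frame shift (mm) to world p, and turn about tool z (deg) to world yaw of tool x"""
    from scipy.spatial.transform import Rotation as R
    s=manip.sense();r=R.from_quat(s["tool_rot"]).as_matrix();y=np.degrees(np.arctan2(r[1,0],r[0,0]))
    print("tcp",np.round(s["tcp_pos"]*1e3,1),"yaw",round(y,1),"tilt",round(np.degrees(np.arccos(-r[2,2])),2),"F",np.round(s["force"],1),"gap",round(s["finger_gap"]*85.4,1),"t",round(s["t"],1))
    print("shift",np.round(r.T@(np.array(p)-s["tcp_pos"])*1e3,1),"turn",None if yaw is None else round(y-yaw,1))
E
python3 - <<'E'
from h import *
im=manip.snapshot("top")
k=blob(im,(258,212,294,244),(5,150,100),(22,255,255))
hsv=cv2.cvtColor(np.ascontiguousarray(im),cv2.COLOR_RGB2HSV);print(hsv[228,276],hsv[245,276],hsv[228,288])
k=blob(im,(258,212,294,244),(8,225,235),(20,255,255))
c,r=cv2.minEnclosingCircle(k);a=ray("top",*c,.012);print("disc",c,r,np.round(a*1e3),"diam",r*2*1.14/538)
k=blob(im,(185,200,218,248),(0,0,60),(180,70,255))[:,0]
sh=k[(k[:,1]<230)].astype(np.float32)
vx,vy,x0,y0=cv2.fitLine(sh,cv2.DIST_L2,0,.01,.01).ravel()
A=ray("top",x0,y0,.012);B=ray("top",x0+vx*10,y0+vy*10,.012);d=A-B if A[0]>B[0] else B-A
d/=np.linalg.norm(d);print("bolt axis deg",np.degrees(np.arctan2(d[1],d[0])))
P=np.array([ray("top",*p,.012) for p in k]);t=(P-A)@d;n=np.array([-d[1],d[0],0]);w=(P-A)@n
print("t",t.min(),t.max(),"w shank",w[t>t.min()+.03].min(),w[t>t.min()+.03].max(),"head w",w.min(),w.max(),"mid",A+d*(t.min()+t.max())/2)
k=blob(im,(425,215,458,247),(0,0,60),(180,70,255))[:,0]
P=np.array([ray("top",*p,.015)[:2] for p in k]);P-=P.mean(0)
for an in range(0,60,5):
    print(an,[int(np.ptp(P@[np.cos(np.radians(an+s)),np.sin(np.radians(an+s))])*1e3) for s in(0,60,120)],end=" ")
g=cv2.cvtColor(np.ascontiguousarray(im),cv2.COLOR_RGB2GRAY);b=cv2.resize(g[130:172,240:288],None,fx=8,fy=8,interpolation=cv2.INTER_CUBIC)
h=cv2.HoughCircles(b,cv2.HOUGH_GRADIENT,1.5,30,param1=100,param2=30,minRadius=85,maxRadius=140)
print("\n",None if h is None else [(np.round(ray("top",x/8+240,y/8+130,.06)*1e3),q/8*2*1.1/538) for x,y,q in h[0][:3]])
E
```

```text
[ 16 187 251] [ 16 138 177] [ 15 146 175]Traceback (most recent call last):
  File "<stdin>", line 5, in <module>
  File "h.py", line 13, in blob
    k=max(cv2.findContours(m,cv2.RETR_EXTERNAL,cv2.CHAIN_APPROX_NONE)[0],key=cv2.contourArea)
ValueError: max() iterable argument is empty
```

send_rows(
  motion=[
    {"gripper": 60, "travel": [0, 0, 0], "rotation": [0, 0, 7]},
    {"gripper": 60, "travel": [0, 0, 0], "rotation": [0, 0, 7]},
    {"gripper": 60, "travel": [0, 0, 0], "rotation": [0, 0, 7]},
    {"gripper": 60, "travel": [0, 0, 0], "rotation": [0, 0, 7]},
    {"gripper": 60, "travel": [0, 0, 0], "rotation": [0, 0, 7]},
    {"gripper": 60, "travel": [0, 0, 0], "rotation": [0, 0, 0]},
  ],
  newtons=40,
)

```text
t: 0.7
tcp_pos: [0.223, -0.5837, 0.2311]
tool_rot: [0.992, -0.124, -0.0, -0.0]
force: [0.1, 0.6, -0.7]
finger_gap: 0.702
```

```bash
python3 -c "
from h import *
rel([.429,-.265,.12],-14.5)"
```

```text
tcp [ 223.  -583.7  231.1] yaw -14.2 tilt 0.03 F [ 0.1  0.6 -0.7] gap 60.0 t 0.7
shift [ 121.5 -359.4  111.2] turn 0.3
```

```bash
python3 - <<'E'
from h import *
im=manip.snapshot("top")
k=blob(im,(258,212,294,244),(8,160,210),(22,255,255))
c,r=cv2.minEnclosingCircle(k);a=ray("top",*c,.012);print("disc",c,r,np.round(a*1e3),"diam",r*2*1.14/538)
k=blob(im,(185,200,218,248),(0,0,60),(180,70,255))[:,0]
sh=k[(k[:,1]<230)].astype(np.float32)
vx,vy,x0,y0=cv2.fitLine(sh,cv2.DIST_L2,0,.01,.01).ravel()
A=ray("top",x0,y0,.012);B=ray("top",x0+vx*10,y0+vy*10,.012);d=A-B if A[0]>B[0] else B-A
d/=np.linalg.norm(d);print("bolt axis deg",np.degrees(np.arctan2(d[1],d[0])))
P=np.array([ray("top",*p,.012) for p in k]);t=(P-A)@d;n=np.array([-d[1],d[0],0]);w=(P-A)@n
print("t",t.min(),t.max(),"w shank",w[t>t.min()+.03].min(),w[t>t.min()+.03].max(),"head w",w.min(),w.max(),"mid",A+d*(t.min()+t.max())/2)
k=blob(im,(425,215,458,247),(0,0,60),(180,70,255))[:,0]
P=np.array([ray("top",*p,.015)[:2] for p in k]);P-=P.mean(0)
for an in range(0,60,5):
    print(an,[int(np.ptp(P@[np.cos(np.radians(an+s)),np.sin(np.radians(an+s))])*1e3) for s in(0,60,120)],end=" ")
g=cv2.cvtColor(np.ascontiguousarray(im),cv2.COLOR_RGB2GRAY);b=cv2.resize(g[130:172,240:288],None,fx=8,fy=8,interpolation=cv2.INTER_CUBIC)
h=cv2.HoughCircles(b,cv2.HOUGH_GRADIENT,1.5,30,param1=100,param2=30,minRadius=85,maxRadius=140)
print("\n",None if h is None else [(np.round(ray("top",x/8+240,y/8+130,.06)*1e3),q/8*2*1.1/538) for x,y,q in h[0][:3]])
E
```

```text
disc (275.53570556640625, 227.30357360839844) 11.165449142456055 [440.  87.  12.] diam 0.04731826030631933
bolt axis deg 19.227325428316114
t -0.0586577481732596 0.025334012080313467 w shank -0.008801880126881047 0.00985571515619308 head w -0.015344106098341987 0.018835904811649547 mid [0.44973938 0.24546427 0.012     ]
0 [40, 41, 42] 5 [40, 40, 41] 10 [39, 39, 40] 15 [37, 39, 40] 20 [37, 39, 40] 25 [38, 40, 41] 30 [39, 41, 42] 35 [40, 42, 43] 40 [41, 43, 43] 45 [41, 43, 43] 50 [42, 43, 42] 55 [42, 43, 41] 
 None
```

send_rows(
  motion=[
    {"gripper": 60, "travel": [12, -36, 0], "rotation": [0, 0, 0]},
    {"gripper": 60, "travel": [12, -36, 0], "rotation": [0, 0, 0]},
    {"gripper": 60, "travel": [12, -36, 0], "rotation": [0, 0, 0]},
    {"gripper": 60, "travel": [12, -36, 0], "rotation": [0, 0, 0]},
    {"gripper": 60, "travel": [12, -36, 0], "rotation": [0, 0, 0]},
    {"gripper": 60, "travel": [12, -36, 20], "rotation": [0, 0, 0]},
    {"gripper": 60, "travel": [12, -36, 20], "rotation": [0, 0, 0]},
    {"gripper": 60, "travel": [12, -36, 20], "rotation": [0, 0, 0]},
    {"gripper": 60, "travel": [12, -36, 20], "rotation": [0, 0, 0]},
    {"gripper": 60, "travel": [12, -36, 20], "rotation": [0, 0, 0]},
    {"gripper": 60, "travel": [0, 0, 11], "rotation": [0, 0, 0]},
    {"gripper": 60, "travel": [0, 0, 0], "rotation": [0, 0, 0]},
  ],
)

```text
t: 1.75
tcp_pos: [0.4238, -0.2652, 0.1211]
tool_rot: [0.993, -0.119, -0.002, -0.002]
force: [0.1, 0.9, -0.4]
finger_gap: 0.702
```

```bash
python3 -c "
from h import *
rel([.429,-.265,.005],-14.5)
cv2.imwrite('pics/s1.png',cv2.resize(manip.snapshot('side')[180:420,300:620],None,fx=2,fy=2)[:,:,::-1])"
```

```text
tcp [ 423.8 -265.2  121.1] yaw -13.7 tilt 0.32 F [ 0.1  0.9 -0.4] gap 60.0 t 1.8
shift [  5.6  -1.1 116. ] turn 0.8
```

View pics/s1.png

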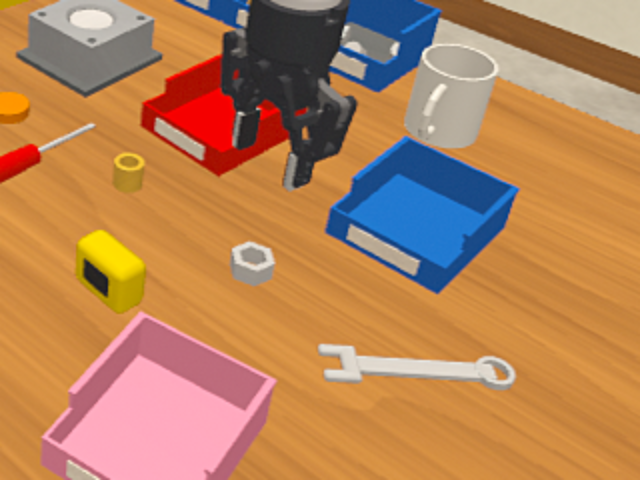

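The gripper hangs over the nut (crop 252,262), with the jaws lined up and clear of its neighbours.

send_rows(
  motion=[
    {"gripper": 60, "travel": [3, -0.5, 0], "rotation": [0, 0, 0]},
    {"gripper": 60, "travel": [0, 0, 28], "rotation": [0, 0, 0]},
    {"gripper": 60, "travel": [0, 0, 28], "rotation": [0, 0, 0]},
    {"gripper": 60, "travel": [0, 0, 28], "rotation": [0, 0, 0]},
    {"gripper": 60, "travel": [0, 0, 12], "rotation": [0, 0, 0]},
    {"gripper": 60, "travel": [0, 0, 0], "rotation": [0, 0, 0]},
    {"gripper": 60, "travel": [0, 0, 0], "rotation": [0, 0, 0]},
  ],
)

```text
t: 2.38
tcp_pos: [0.4273, -0.2704, 0.0276]
tool_rot: [0.992, -0.123, 0.0, 0.0]
force: [-0.1, -0.2, -0.3]
finger_gap: 0.7
```

```bash
python3 -c "
from h import *
rel([.429,-.265,.004],-13.5)"
```

```text
tcp [ 427.3 -270.4   27.6] yaw -14.2 tilt 0.07 F [-0.1 -0.2 -0.3] gap 59.8 t 2.4
shift [ 0.2 -5.7 23.6] turn -0.7
```

send_rows(
  motion=[
    {"gripper": 60, "travel": [0, -5.5, 0], "rotation": [0, 0, 0]},
    {"gripper": 60, "travel": [0, 0, 12], "rotation": [0, 0, 0]},
    {"gripper": 60, "travel": [0, 0, 12], "rotation": [0, 0, 0]},
    {"gripper": 60, "travel": [0, 0, 0], "rotation": [0, 0, 0]},
    {"gripper": 25, "travel": [0, 0, 0], "rotation": [0, 0, 0]},
    {"gripper": 25, "travel": [0, 0, 0], "rotation": [0, 0, 0]},
    {"gripper": 25, "travel": [0, 0, 0], "rotation": [0, 0, 0]},
    {"gripper": 25, "travel": [0, 0, 0], "rotation": [0, 0, 0]},
    {"gripper": 25, "travel": [0, 0, 0], "rotation": [0, 0, 0]},
    {"gripper": 25, "travel": [0, 0, 0], "rotation": [0, 0, 0]},
  ],
)

```text
t: 3.22
tcp_pos: [0.4292, -0.264, 0.0046]
tool_rot: [0.992, -0.123, 0.001, 0.001]
force: [0.6, 0.4, 6.6]
finger_gap: 0.409
```

```bash
python3 -c "
from h import *
rel([.605,-.103,.2],0)
a=manip.snapshot('side')[180:420,300:620];cv2.imwrite('pics/s2.png',cv2.resize(a,None,fx=2,fy=2)[:,:,::-1])"
```

```text
tcp [ 429.2 -264.     4.6] yaw -14.1 tilt 0.14 F [0.6 0.4 6.6] gap 34.9 t 3.2
shift [ 131.7 -198.7 -195.4] turn -14.1
```

View pics/s2.png

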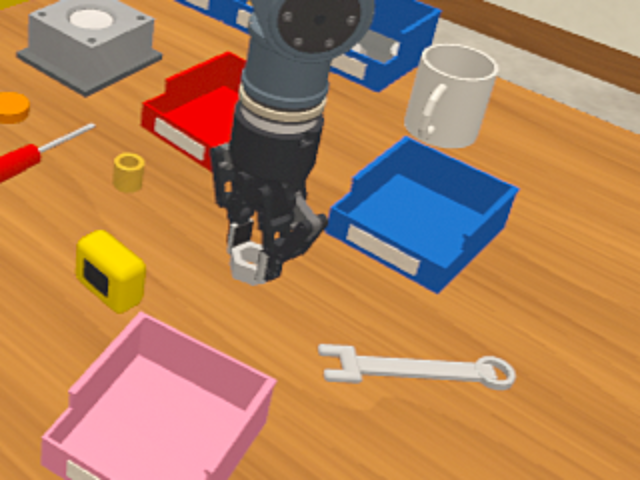

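The nut is between the pads: gap 34.9 mm against 36 mm flats.

send_rows(
  motion=[
    {"gripper": 25, "travel": [0, 0, -20], "rotation": [0, 0, 0]},
    {"gripper": 25, "travel": [0, 0, -30], "rotation": [0, 0, -7]},
    {"gripper": 25, "travel": [0, 0, -30], "rotation": [0, 0, -7]},
    {"gripper": 25, "travel": [0, 0, -30], "rotation": [0, 0, 0]},
    {"gripper": 25, "travel": [30, -27, -10], "rotation": [0, 0, 0]},
    {"gripper": 25, "travel": [30, -27, 0], "rotation": [0, 0, 0]},
    {"gripper": 25, "travel": [30, -27, 0], "rotation": [0, 0, 0]},
    {"gripper": 25, "travel": [30, -27, 0], "rotation": [0, 0, 0]},
    {"gripper": 25, "travel": [30, -27, 0], "rotation": [0, 0, 0]},
    {"gripper": 25, "travel": [26, -26, 0], "rotation": [0, 0, 0]},
    {"gripper": 25, "travel": [0, 0, 0], "rotation": [0, 0, 0]},
    {"gripper": 25, "travel": [0, 0, 0], "rotation": [0, 0, 0]},
  ],
)

```text
t: 4.27
tcp_pos: [0.6056, -0.1008, 0.1233]
tool_rot: [1.0, 0.001, 0.0, 0.0]
force: [0.2, -0.2, -1.5]
finger_gap: 0.409
```

```bash
python3 -c "
from h import *
rel([.600,-.103,.012],0)"
```

```text
tcp [ 605.6 -100.8  123.3] yaw 0.1 tilt 0.03 F [ 0.2 -0.2 -1.5] gap 34.9 t 4.3
shift [ -5.7   2.1 111.3] turn 0.1
```

send_rows(
  motion=[
    {"gripper": 25, "travel": [-5, 2, 25], "rotation": [0, 0, 0]},
    {"gripper": 25, "travel": [0, 0, 30], "rotation": [0, 0, 0]},
    {"gripper": 25, "travel": [0, 0, 30], "rotation": [0, 0, 0]},
    {"gripper": 25, "travel": [0, 0, 16], "rotation": [0, 0, 0]},
    {"gripper": 25, "travel": [0, 0, 10], "rotation": [0, 0, 0]},
    {"gripper": 25, "travel": [0, 0, 0], "rotation": [0, 0, 0]},
    {"gripper": 25, "travel": [0, 0, 0], "rotation": [0, 0, 0]},
    {"gripper": 25, "travel": [0, 0, 0], "rotation": [0, 0, 0]},
  ],
)

```text
t: 4.93
tcp_pos: [0.6004, -0.1055, 0.0135]
tool_rot: [1.0, -0.001, 0.001, 0.0]
force: [0.7, -0.5, -0.9]
finger_gap: 0.41
```

send_rows(
  motion=[
    {"gripper": 50, "travel": [0, 0, 0], "rotation": [0, 0, 0]},
    {"gripper": 50, "travel": [0, 0, 0], "rotation": [0, 0, 0]},
    {"gripper": 50, "travel": [0, 0, 0], "rotation": [0, 0, 0]},
    {"gripper": 50, "travel": [0, 0, -20], "rotation": [0, 0, 0]},
    {"gripper": 50, "travel": [0, 0, -30], "rotation": [0, 0, 0]},
    {"gripper": 50, "travel": [0, 0, -30], "rotation": [0, 0, 0]},
    {"gripper": 50, "travel": [0, 0, -30], "rotation": [0, 0, 0]},
    {"gripper": 50, "travel": [0, 0, 0], "rotation": [0, 0, 0]},
    {"gripper": 50, "travel": [0, 0, 0], "rotation": [0, 0, 0]},
  ],
)

```text
t: 5.68
tcp_pos: [0.6014, -0.1051, 0.1249]
tool_rot: [1.0, -0.001, 0.003, 0.001]
force: [-0.5, 0.6, -0.2]
finger_gap: 0.585
```

```bash
python3 -c "
from h import *
rel([.442,-.0965,.100],0)"
```

```text
tcp [ 601.4 -105.1  124.9] yaw -0.1 tilt 0.33 F [-0.5  0.6 -0.2] gap 50.0 t 5.7
shift [-159.5   -8.4   24. ] turn -0.1
```

send_rows(
  motion=[
    {"gripper": 50, "travel": [-32, -1.5, 0], "rotation": [0, 0, 0]},
    {"gripper": 50, "travel": [-32, -1.5, 0], "rotation": [0, 0, 0]},
    {"gripper": 50, "travel": [-32, -1.5, 0], "rotation": [0, 0, 0]},
    {"gripper": 50, "travel": [-32, -1.5, 0], "rotation": [0, 0, 0]},
    {"gripper": 50, "travel": [-31, -1.5, 0], "rotation": [0, 0, 0]},
    {"gripper": 50, "travel": [0, 0, 20], "rotation": [0, 0, 0]},
    {"gripper": 50, "travel": [0, 0, 30], "rotation": [0, 0, 0]},
    {"gripper": 50, "travel": [0, 0, 20], "rotation": [0, 0, 0]},
    {"gripper": 50, "travel": [0, 0, 0], "rotation": [0, 0, 0]},
    {"gripper": 50, "travel": [0, 0, 0], "rotation": [0, 0, 0]},
  ],
)

```text
t: 6.52
tcp_pos: [0.4394, -0.0962, 0.0509]
tool_rot: [1.0, -0.001, -0.002, -0.001]
force: [-0.4, 0.9, 0.4]
finger_gap: 0.588
```

```bash
python3 -c "
from h import *
rel([.442,-.0965,.006],0)"
```

```text
tcp [439.4 -96.2  50.9] yaw -0.1 tilt 0.27 F [-0.4  0.9  0.4] gap 50.2 t 6.5
shift [ 2.8  0.4 44.9] turn -0.1
```

send_rows(
  motion=[
    {"gripper": 50, "travel": [2, 0.5, 10], "rotation": [0, 0, 0]},
    {"gripper": 50, "travel": [0, 0, 20], "rotation": [0, 0, 0]},
    {"gripper": 50, "travel": [0, 0, 15], "rotation": [0, 0, 0]},
    {"gripper": 50, "travel": [0, 0, 0], "rotation": [0, 0, 0]},
    {"gripper": 22, "travel": [0, 0, 0], "rotation": [0, 0, 0]},
    {"gripper": 22, "travel": [0, 0, 0], "rotation": [0, 0, 0]},
    {"gripper": 22, "travel": [0, 0, 0], "rotation": [0, 0, 0]},
    {"gripper": 22, "travel": [0, 0, 0], "rotation": [0, 0, 0]},
    {"gripper": 22, "travel": [0, 0, 0], "rotation": [0, 0, 0]},
  ],
)

```text
t: 7.27
tcp_pos: [0.4434, -0.0977, 0.0079]
tool_rot: [1.0, -0.001, 0.001, 0.0]
force: [0.5, -0.0, 1.2]
finger_gap: 0.362
```

send_rows(
  motion=[
    {"gripper": 22, "travel": [0, 0, -20], "rotation": [0, 0, 0]},
    {"gripper": 22, "travel": [0, 0, -30], "rotation": [0, 0, 0]},
    {"gripper": 22, "travel": [0, 0, -40], "rotation": [0, 0, 0]},
    {"gripper": 22, "travel": [0, 0, -40], "rotation": [0, 0, 0]},
    {"gripper": 22, "travel": [0, 0, -20], "rotation": [0, 0, 0]},
    {"gripper": 22, "travel": [0, 0, 0], "rotation": [0, 0, 0]},
    {"gripper": 22, "travel": [0, 0, 0], "rotation": [0, 0, 0]},
  ],
)

```text
t: 7.85
tcp_pos: [0.4433, -0.0976, 0.1585]
tool_rot: [1.0, -0.001, 0.002, 0.001]
force: [0.2, 0.0, -2.7]
finger_gap: 0.362
```

```bash
python3 -c "
from h import *
rel([.605,.352,.150],0)
a=np.vstack([manip.snapshot('top')[100:260,100:500],manip.snapshot('side')[140:300,200:600]]);cv2.imwrite('pics/s3.png',cv2.resize(a,None,fx=1.8,fy=1.8)[:,:,::-1])"
```

```text
tcp [443.3 -97.6 158.5] yaw -0.1 tilt 0.21 F [ 0.2  0.  -2.7] gap 30.9 t 7.8
shift [ 161.  -449.9    8.3] turn -0.1
```

View pics/s3.png

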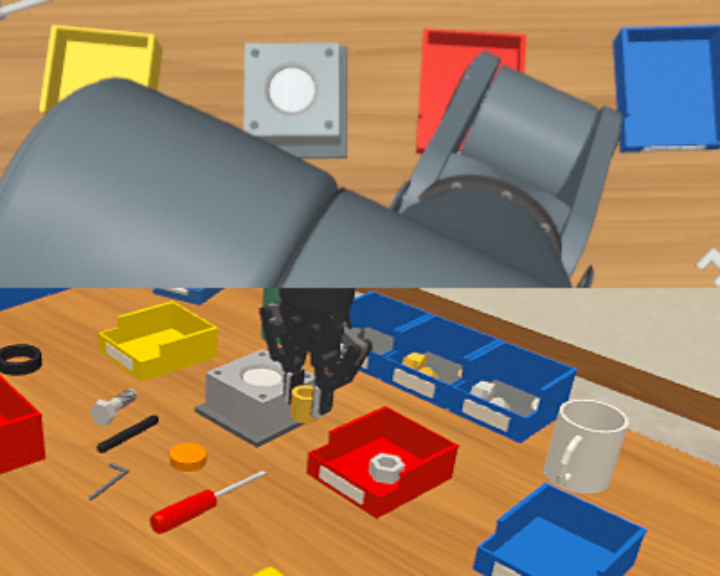

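The nut lies flat on the red bin's floor (crop 387,467), and the bushing is held (303,403).

send_rows(
  motion=[
    {"gripper": 22, "travel": [13, -36, 0], "rotation": [0, 0, 0]},
    {"gripper": 22, "travel": [13, -36, 0], "rotation": [0, 0, 0]},
    {"gripper": 22, "travel": [13, -36, 0], "rotation": [0, 0, 0]},
    {"gripper": 22, "travel": [13, -36, 0], "rotation": [0, 0, 0]},
    {"gripper": 22, "travel": [13, -36, 0], "rotation": [0, 0, 0]},
    {"gripper": 22, "travel": [13, -36, 0], "rotation": [0, 0, 0]},
    {"gripper": 22, "travel": [13, -36, 0], "rotation": [0, 0, 0]},
    {"gripper": 22, "travel": [13, -36, 0], "rotation": [0, 0, 0]},
    {"gripper": 22, "travel": [13, -36, 0], "rotation": [0, 0, 0]},
    {"gripper": 22, "travel": [13, -36, 0], "rotation": [0, 0, 0]},
    {"gripper": 22, "travel": [13, -36, 0], "rotation": [0, 0, 0]},
    {"gripper": 22, "travel": [13, -36, 0], "rotation": [0, 0, 0]},
  ],
)

```text
t: 8.95
tcp_pos: [0.5983, 0.3356, 0.1536]
tool_rot: [1.0, -0.001, -0.003, 0.001]
force: [0.7, 0.2, -2.4]
finger_gap: 0.362
```

send_rows(
  motion=[
    {"gripper": 22, "travel": [5, -18, 0], "rotation": [0, 0, 0]},
    {"gripper": 22, "travel": [0, 0, 0], "rotation": [0, 0, 0]},
    {"gripper": 22, "travel": [0, 0, 0], "rotation": [0, 0, 0]},
    {"gripper": 22, "travel": [0, 0, 0], "rotation": [0, 0, 0]},
  ],
)

```text
t: 9.28
tcp_pos: [0.603, 0.351, 0.1544]
tool_rot: [1.0, -0.001, -0.003, 0.001]
force: [0.4, 0.2, -1.0]
finger_gap: 0.363
```

```bash
python3 -c "
from h import *
rel([.605,.350,.0135],0)"
```

```text
tcp [603.  351.  154.4] yaw -0.1 tilt 0.33 F [ 0.4  0.2 -1. ] gap 31.0 t 9.3
shift [  2.8   0.6 140.9] turn -0.1
```

send_rows(
  motion=[
    {"gripper": 22, "travel": [0, 0, 30], "rotation": [0, 0, 0]},
    {"gripper": 22, "travel": [0, 0, 40], "rotation": [0, 0, 0]},
    {"gripper": 22, "travel": [0, 0, 40], "rotation": [0, 0, 0]},
    {"gripper": 22, "travel": [0, 0, 20], "rotation": [0, 0, 0]},
    {"gripper": 22, "travel": [0, 0, 10], "rotation": [0, 0, 0]},
    {"gripper": 22, "travel": [0, 0, 0], "rotation": [0, 0, 0]},
    {"gripper": 22, "travel": [0, 0, 0], "rotation": [0, 0, 0]},
    {"gripper": 22, "travel": [0, 0, 0], "rotation": [0, 0, 0]},
  ],
)

```text
t: 9.95
tcp_pos: [0.6061, 0.3522, 0.0189]
tool_rot: [1.0, -0.001, 0.002, -0.001]
force: [0.1, -0.4, -0.8]
finger_gap: 0.362
```

send_rows(
  motion=[
    {"gripper": 50, "travel": [0, 0, 0], "rotation": [0, 0, 0]},
    {"gripper": 50, "travel": [0, 0, 0], "rotation": [0, 0, 0]},
    {"gripper": 50, "travel": [0, 0, 0], "rotation": [0, 0, 0]},
    {"gripper": 50, "travel": [0, 0, -20], "rotation": [0, 0, 0]},
    {"gripper": 50, "travel": [0, 0, -40], "rotation": [0, 0, 0]},
    {"gripper": 66, "travel": [0, 0, -40], "rotation": [0, 0, 0]},
    {"gripper": 66, "travel": [0, 0, -40], "rotation": [0, 0, 0]},
    {"gripper": 66, "travel": [0, 0, 0], "rotation": [0, 0, 0]},
    {"gripper": 66, "travel": [0, 0, 0], "rotation": [0, 0, 0]},
  ],
)

```text
t: 10.7
tcp_pos: [0.6069, 0.3534, 0.1621]
tool_rot: [1.0, -0.001, 0.004, -0.002]
force: [0.1, -0.3, -0.2]
finger_gap: 0.771
```

```bash
python3 -c "
from h import *
rel([.440,.087,.1],0)"
```

```text
tcp [606.9 353.4 162.1] yaw -0.1 tilt 0.52 F [ 0.1 -0.3 -0.2] gap 65.8 t 10.7
shift [-167.1  266.8   59.7] turn -0.1
```

send_rows(
  motion=[
    {"gripper": 66, "travel": [-21, 33, 0], "rotation": [0, 0, 0]},
    {"gripper": 66, "travel": [-21, 33, 0], "rotation": [0, 0, 0]},
    {"gripper": 66, "travel": [-21, 33, 0], "rotation": [0, 0, 0]},
    {"gripper": 66, "travel": [-21, 33, 0], "rotation": [0, 0, 0]},
    {"gripper": 66, "travel": [-21, 33, 0], "rotation": [0, 0, 0]},
    {"gripper": 66, "travel": [-21, 33, 0], "rotation": [0, 0, 0]},
    {"gripper": 66, "travel": [-21, 33, 0], "rotation": [0, 0, 0]},
    {"gripper": 66, "travel": [-20, 33, 20], "rotation": [0, 0, 0]},
    {"gripper": 66, "travel": [0, 3, 40], "rotation": [0, 0, 0]},
    {"gripper": 66, "travel": [0, 0, 40], "rotation": [0, 0, 0]},
    {"gripper": 66, "travel": [0, 0, 0], "rotation": [0, 0, 0]},
    {"gripper": 66, "travel": [0, 0, 0], "rotation": [0, 0, 0]},
  ],
)

```text
t: 11.7
tcp_pos: [0.4352, 0.0869, 0.0555]
tool_rot: [1.0, -0.001, -0.005, -0.0]
force: [0.2, 0.6, 0.8]
finger_gap: 0.775
```

```bash
python3 -c "
from h import *
rel([.440,.087,.005],0)
a=np.hstack([manip.snapshot('side')[140:300,200:500]]);cv2.imwrite('pics/s4.png',cv2.resize(a,None,fx=2.4,fy=2.4)[:,:,::-1])"
```

```text
tcp [435.2  86.9  55.5] yaw -0.1 tilt 0.53 F [0.2 0.6 0.8] gap 66.2 t 11.7
shift [ 5.3 -0.  50.5] turn -0.1
```

View pics/s4.png

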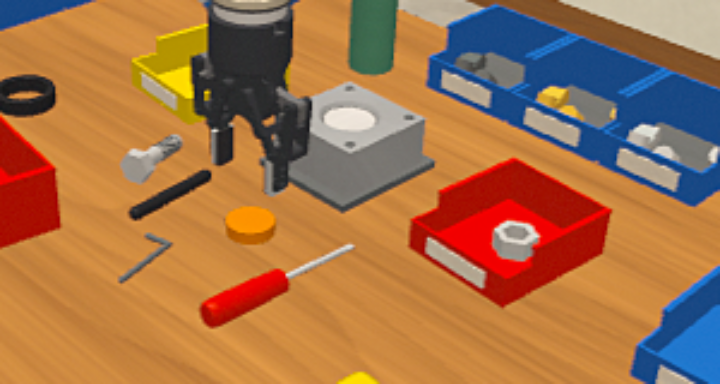

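The fingers straddle the disc (crop 250,222), with the screwdriver and pen clear.

send_rows(
  motion=[
    {"gripper": 66, "travel": [3, 0, 20], "rotation": [0, 0, 0]},
    {"gripper": 66, "travel": [0, 0, 20], "rotation": [0, 0, 0]},
    {"gripper": 66, "travel": [0, 0, 5], "rotation": [0, 0, 0]},
    {"gripper": 66, "travel": [0, 0, 0], "rotation": [0, 0, 0]},
    {"gripper": 66, "travel": [0, 0, 0], "rotation": [0, 0, 0]},
    {"gripper": 66, "travel": [0, 0, 0], "rotation": [0, 0, 0]},
  ],
)

```text
t: 12.25
tcp_pos: [0.4421, 0.0872, 0.015]
tool_rot: [1.0, -0.001, 0.002, 0.0]
force: [-0.2, -0.1, 0.1]
finger_gap: 0.772
```

```bash
python3 -c "
from h import *
rel([.440,.087,.005],0)
print(ray('side',304.2,232.5,.010),ray('side',304.2,232.5,.007))
a=np.hstack([manip.snapshot('side')[180:270,240:360]]);cv2.imwrite('pics/s5.png',cv2.resize(a,None,fx=5,fy=5)[:,:,::-1])"
```

```text
tcp [442.1  87.2  15. ] yaw -0.1 tilt 0.21 F [-0.2 -0.1  0.1] gap 65.9 t 12.2
shift [-2.1  0.2 10. ] turn -0.1
[0.43848087 0.08641254 0.01      ] [0.44155817 0.0897943  0.007     ]
```

View pics/s5.png

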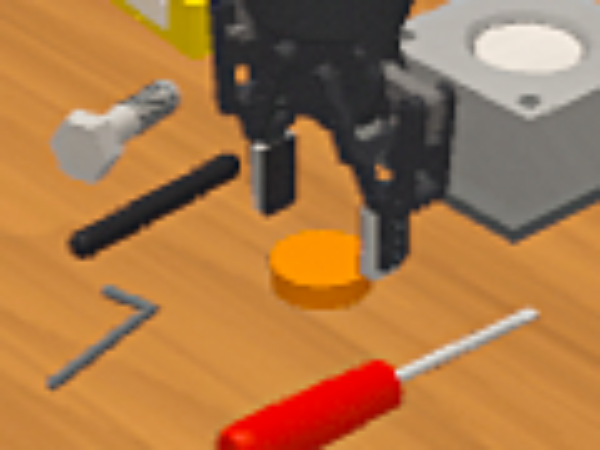

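Both views agree on the disc (about 440, 87), and the tips are still above it.

send_rows(
  motion=[
    {"gripper": 66, "travel": [-1, 0, 6], "rotation": [0, 0, 0]},
    {"gripper": 66, "travel": [0, 0, 5], "rotation": [0, 0, 0]},
    {"gripper": 66, "travel": [0, 0, 0], "rotation": [0, 0, 0]},
    {"gripper": 66, "travel": [0, 0, 0], "rotation": [0, 0, 0]},
    {"gripper": 38, "travel": [0, 0, 0], "rotation": [0, 0, 0]},
    {"gripper": 38, "travel": [0, 0, 0], "rotation": [0, 0, 0]},
    {"gripper": 38, "travel": [0, 0, 0], "rotation": [0, 0, 0]},
    {"gripper": 38, "travel": [0, 0, 0], "rotation": [0, 0, 0]},
    {"gripper": 38, "travel": [0, 0, 0], "rotation": [0, 0, 0]},
    {"gripper": 38, "travel": [0, 0, 0], "rotation": [0, 0, 0]},
  ],
  newtons=30,
)

```text
t: 13.13
tcp_pos: [0.4399, 0.0869, 0.0021]
tool_rot: [1.0, -0.001, -0.0, -0.0]
force: [-0.0, -0.9, 3.4]
finger_gap: 0.542
```

send_rows(
  motion=[
    {"gripper": 38, "travel": [0, 0, -20], "rotation": [0, 0, 0]},
    {"gripper": 38, "travel": [0, 0, -30], "rotation": [0, 0, 0]},
    {"gripper": 38, "travel": [0, 0, -40], "rotation": [0, 0, 0]},
    {"gripper": 38, "travel": [0, 0, -30], "rotation": [0, 0, 0]},
    {"gripper": 38, "travel": [0, 0, 0], "rotation": [0, 0, 0]},
    {"gripper": 38, "travel": [0, 0, 0], "rotation": [0, 0, 0]},
    {"gripper": 38, "travel": [0, 0, 0], "rotation": [0, 0, 0]},
  ],
)

```text
t: 13.72
tcp_pos: [0.4395, 0.087, 0.1217]
tool_rot: [1.0, -0.001, -0.0, -0.0]
force: [0.5, -0.3, -0.7]
finger_gap: 0.546
```

```bash
python3 -c "
from h import *
rel([.598,.111,.120],0)
a=manip.snapshot('side')[140:240,260:380];cv2.imwrite('pics/s6.png',cv2.resize(a,None,fx=5,fy=5)[:,:,::-1])
g=cv2.cvtColor(np.ascontiguousarray(manip.snapshot('top')),cv2.COLOR_RGB2GRAY)
print(g[149,236:294:2])
k=blob(manip.snapshot('top'),(245,132,282,168),(0,0,195),(180,60,255));c,r=cv2.minEnclosingCircle(k);print(c,r,ray('top',*c,.058))
"
```

```text
tcp [439.5  87.  121.7] yaw -0.1 tilt 0.03 F [ 0.5 -0.3 -0.7] gap 46.6 t 13.7
shift [158.4 -24.3   1.6] turn -0.1
[174 178 176 175 176 171 133 216 224 225 228 231 228 226 227 226 225 223
 222 208 165 178 177 180 181 178 132 111 108]
(261.7916564941406, 149.5) 12.300249099731445 [0.59786475 0.11144276 0.058     ]
```

View pics/s6.png

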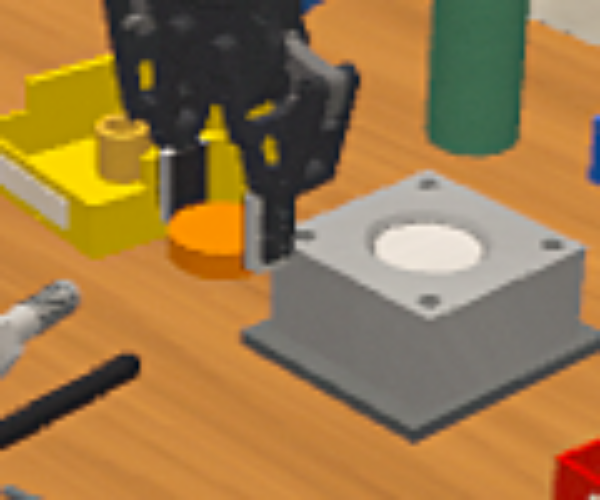

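The disc is held level, the bushing stands in the yellow bin (122,150), and the well mouth is at (428,246) in this crop. I'll move over the well and cross-check its centre from the side view.

send_rows(
  motion=[
    {"gripper": 38, "travel": [32, -5, 0], "rotation": [0, 0, 0]},
    {"gripper": 38, "travel": [32, -5, 0], "rotation": [0, 0, 0]},
    {"gripper": 38, "travel": [32, -5, 0], "rotation": [0, 0, 0]},
    {"gripper": 38, "travel": [32, -5, 0], "rotation": [0, 0, 0]},
    {"gripper": 38, "travel": [30, -4.5, 0], "rotation": [0, 0, 0]},
    {"gripper": 38, "travel": [0, 0, 20], "rotation": [0, 0, 0]},
    {"gripper": 38, "travel": [0, 0, 18], "rotation": [0, 0, 0]},
    {"gripper": 38, "travel": [0, 0, 0], "rotation": [0, 0, 0]},
    {"gripper": 38, "travel": [0, 0, 0], "rotation": [0, 0, 0]},
    {"gripper": 38, "travel": [0, 0, 0], "rotation": [0, 0, 0]},
  ],
)

```text
t: 14.7
tcp_pos: [0.5975, 0.1111, 0.0835]
tool_rot: [1.0, -0.001, -0.001, -0.0]
force: [-0.3, 0.7, -0.2]
finger_gap: 0.545
```

```bash
python3 -c "
from h import *
rel([.598,.1115,.064],0)
print(ray('side',345.7,189.0,.06),ray('side',345.6,189.6,.056))
for z in (.117,.120,.123,.126,.13): print(z,(proj('side',np.array([.4285,.056,z]))-[260,140])*5)
a=manip.snapshot('side')[120:220,290:410];cv2.imwrite('pics/s7.png',cv2.resize(a,None,fx=5,fy=5)[:,:,::-1])
"
```

```text
tcp [597.5 111.1  83.5] yaw -0.1 tilt 0.09 F [-0.3  0.7 -0.2] gap 46.5 t 14.7
shift [ 0.5 -0.4 19.5] turn -0.1
[0.59342203 0.10647016 0.06      ] [0.59650433 0.10950533 0.056     ]
0.117 [252.51672813 290.9681238 ]
0.12 [252.59624056 284.83137647]
0.123 [252.67599753 278.67575556]
0.126 [252.75600017 272.50117385]
0.13 [252.86305448 264.23875196]
```

View pics/s7.png

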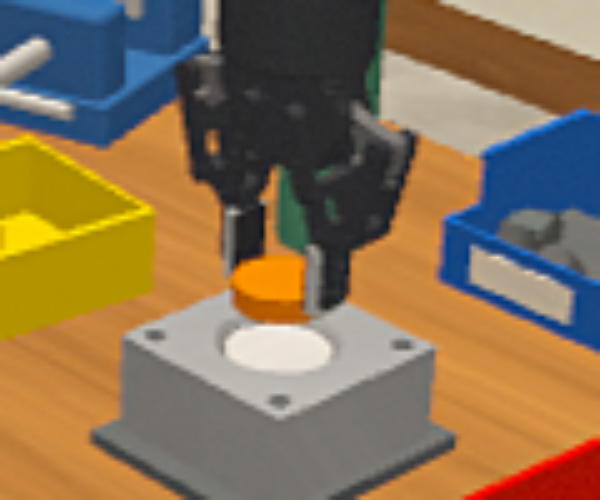

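The disc is centred over the well along the image: disc centre is near x=277 and the mouth spans 216–338. The fingertips sit about 6 mm above the disc's underside, so the disc can be laid almost on the follower.

send_rows(
  motion=[
    {"gripper": 38, "travel": [0, 0, 10], "rotation": [0, 0, 0]},
    {"gripper": 38, "travel": [0, 0, 8], "rotation": [0, 0, 0]},
    {"gripper": 38, "travel": [0, 0, 5], "rotation": [0, 0, 0]},
    {"gripper": 38, "travel": [0, 0, 0], "rotation": [0, 0, 0]},
    {"gripper": 38, "travel": [0, 0, 0], "rotation": [0, 0, 0]},
    {"gripper": 38, "travel": [0, 0, 0], "rotation": [0, 0, 0]},
  ],
)

```text
t: 15.25
tcp_pos: [0.5981, 0.1111, 0.061]
tool_rot: [1.0, -0.001, 0.0, 0.0]
force: [0.4, -0.1, -0.8]
finger_gap: 0.549
```

```bash
python3 -c "
from h import *
rel([.597,.111,.0585],0)
a=manip.snapshot('side')[120:220,290:410];cv2.imwrite('pics/s8.png',cv2.resize(a,None,fx=5,fy=5)[:,:,::-1])
"
```

```text
tcp [598.1 111.1  61. ] yaw -0.1 tilt 0.01 F [ 0.4 -0.1 -0.8] gap 46.9 t 15.2
shift [-1.1  0.1  2.5] turn -0.1
```

View pics/s8.png

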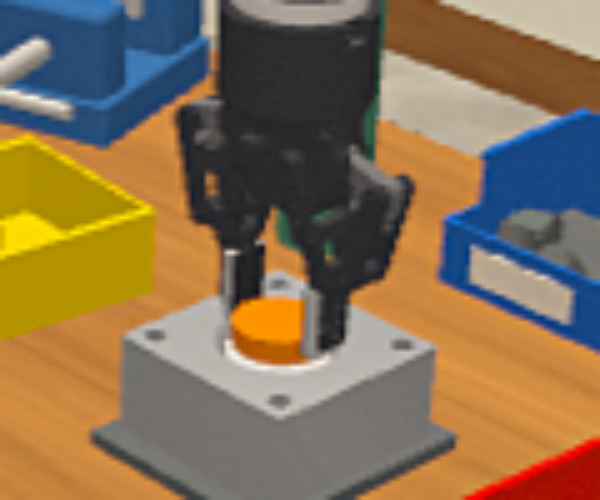

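The disc is in the mouth, with the front white margin of the follower visible around it (≈280,360). I'll release it, rise, shut the fingers and push.

send_rows(
  motion=[
    {"gripper": 38, "travel": [-1, 0, 2], "rotation": [0, 0, 0]},
    {"gripper": 38, "travel": [0, 0, 0], "rotation": [0, 0, 0]},
    {"gripper": 56, "travel": [0, 0, 0], "rotation": [0, 0, 0]},
    {"gripper": 56, "travel": [0, 0, 0], "rotation": [0, 0, 0]},
    {"gripper": 56, "travel": [0, 0, 0], "rotation": [0, 0, 0]},
    {"gripper": 56, "travel": [0, 0, -15], "rotation": [0, 0, 0]},
    {"gripper": 56, "travel": [0, 0, -25], "rotation": [0, 0, 0]},
    {"gripper": 0, "travel": [0, 0, 0], "rotation": [0, 0, 0]},
    {"gripper": 0, "travel": [0, 0, 0], "rotation": [0, 0, 0]},
    {"gripper": 0, "travel": [0, 0, 0], "rotation": [0, 0, 0]},
    {"gripper": 0, "travel": [0, 0, 0], "rotation": [0, 0, 0]},
    {"gripper": 0, "travel": [0, 0, 0], "rotation": [0, 0, 0]},
  ],
)

```text
t: 16.3
tcp_pos: [0.5962, 0.1111, 0.098]
tool_rot: [1.0, -0.001, -0.001, 0.0]
force: [-0.5, 0.7, 0.1]
finger_gap: -0.0
```

```bash
python3 -c "
from h import *
rel([.597,.111,.0585],0)
a=manip.snapshot('side')[120:220,290:410];cv2.imwrite('pics/s9.png',cv2.resize(a,None,fx=5,fy=5)[:,:,::-1])
"
```

```text
tcp [596.2 111.1  98. ] yaw -0.1 tilt 0.12 F [-0.5  0.7  0.1] gap -0.0 t 16.3
shift [ 0.9  0.1 39.5] turn -0.1
```

View pics/s9.png

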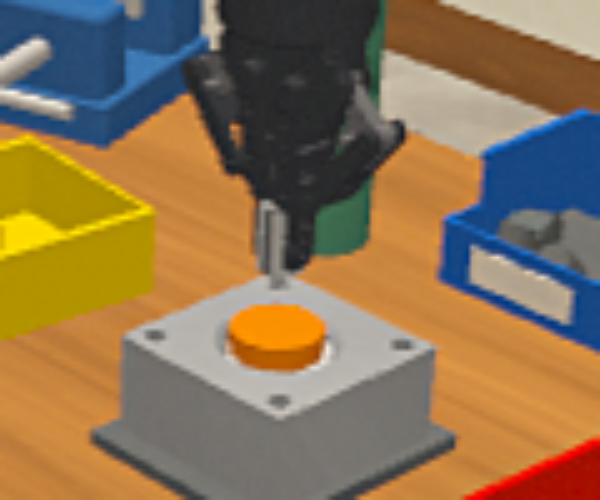

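The disc lies flat in the mouth, still proud of the rim. I'll push it down now.

send_rows(
  motion=[
    {"gripper": 0, "travel": [0, 0, 15], "rotation": [0, 0, 0]},
    {"gripper": 0, "travel": [0, 0, 9], "rotation": [0, 0, 0]},
    {"gripper": 0, "travel": [0, 0, 4], "rotation": [0, 0, 0]},
    {"gripper": 0, "travel": [0, 0, 4], "rotation": [0, 0, 0]},
    {"gripper": 0, "travel": [0, 0, 4], "rotation": [0, 0, 0]},
    {"gripper": 0, "travel": [0, 0, 3], "rotation": [0, 0, 0]},
    {"gripper": 0, "travel": [0, 0, 0], "rotation": [0, 0, 0]},
    {"gripper": 0, "travel": [0, 0, 0], "rotation": [0, 0, 0]},
    {"gripper": 0, "travel": [0, 0, 0], "rotation": [0, 0, 0]},
    {"gripper": 0, "travel": [0, 0, 0], "rotation": [0, 0, 0]},
  ],
)

```text
t: 17.18
tcp_pos: [0.5972, 0.1112, 0.0599]
tool_rot: [1.0, -0.001, 0.0, -0.0]
force: [-0.2, 0.3, 0.1]
finger_gap: -0.001
```

send_rows(
  motion=[
    {"gripper": 0, "travel": [0, 0, 1], "rotation": [0, 0, 0]},
    {"gripper": 0, "travel": [0, 0, 1], "rotation": [0, 0, 0]},
    {"gripper": 0, "travel": [0, 0, 0], "rotation": [0, 0, 0]},
    {"gripper": 0, "travel": [0, 0, 0], "rotation": [0, 0, 0]},
  ],
)

```text
t: 17.52
tcp_pos: [0.5972, 0.1112, 0.0588]
tool_rot: [1.0, -0.001, 0.0, 0.0]
force: [-2.3, 0.2, 5.0]
finger_gap: -0.001
```

send_rows(
  motion=[
    {"gripper": 0, "travel": [0, 0, -20], "rotation": [0, 0, 0]},
    {"gripper": 0, "travel": [0, 0, -40], "rotation": [0, 0, 0]},
    {"gripper": 30, "travel": [0, 0, -40], "rotation": [0, 0, 0]},
    {"gripper": 45, "travel": [-20, -20, 0], "rotation": [0, 0, -7]},
    {"gripper": 45, "travel": [-20, -20, 0], "rotation": [0, 0, -7]},
    {"gripper": 45, "travel": [-20, -20, 0], "rotation": [0, 0, -5]},
    {"gripper": 45, "travel": [0, 0, 0], "rotation": [0, 0, 0]},
    {"gripper": 45, "travel": [0, 0, 0], "rotation": [0, 0, 0]},
  ],
)

```text
t: 18.18
tcp_pos: [0.5292, 0.1641, 0.1581]
tool_rot: [0.986, 0.165, -0.0, 0.0]
force: [1.1, -0.2, -0.4]
finger_gap: 0.525
```

```bash
python3 -c "
from h import *
a=np.radians(19)
rel([.4497-.009*np.cos(a),.2455-.009*np.sin(a),.1],19)
a=manip.snapshot('side')[120:220,240:400];cv2.imwrite('pics/s10.png',cv2.resize(a,None,fx=5,fy=5)[:,:,::-1])
"
```

```text
tcp [529.2 164.1 158.1] yaw 19.0 tilt 0.05 F [ 1.1 -0.2 -0.4] gap 44.8 t 18.2
shift [ -57.6 -102.8   58.1] turn -0.0
```

View pics/s10.png

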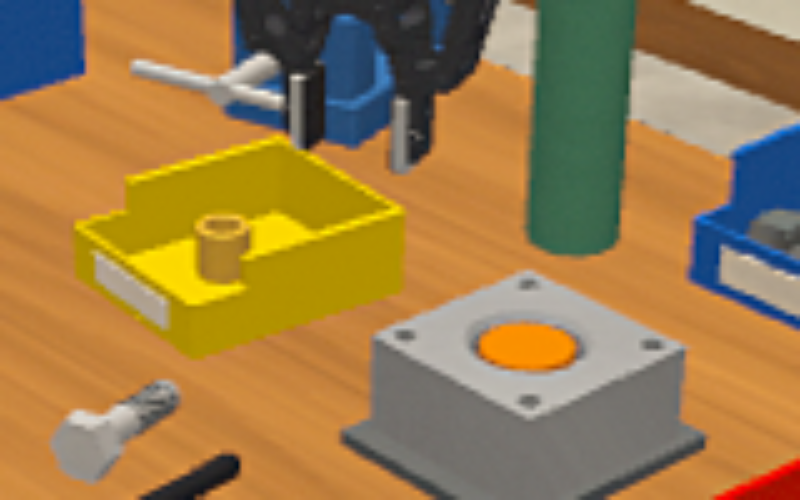

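The disc is sunk in the well with a rim shoulder visible all round (530,346), and the bushing stands in the yellow bin. Next is the bolt.

send_rows(
  motion=[
    {"gripper": 45, "travel": [-15, -26, 0], "rotation": [0, 0, 0]},
    {"gripper": 45, "travel": [-15, -26, 0], "rotation": [0, 0, 0]},
    {"gripper": 45, "travel": [-15, -26, 0], "rotation": [0, 0, 0]},
    {"gripper": 45, "travel": [-13, -25, 20], "rotation": [0, 0, 0]},
    {"gripper": 45, "travel": [0, 0, 40], "rotation": [0, 0, 0]},
    {"gripper": 45, "travel": [0, 0, 40], "rotation": [0, 0, 0]},
    {"gripper": 45, "travel": [0, 0, 0], "rotation": [0, 0, 0]},
    {"gripper": 45, "travel": [0, 0, 0], "rotation": [0, 0, 0]},
    {"gripper": 45, "travel": [0, 0, 0], "rotation": [0, 0, 0]},
  ],
)

```text
t: 18.98
tcp_pos: [0.4443, 0.2418, 0.0591]
tool_rot: [0.987, 0.164, 0.001, -0.0]
force: [-0.1, 0.0, 0.1]
finger_gap: 0.524
```

```bash
python3 -c "
from h import *
a=np.radians(19)
rel([.4497-.009*np.cos(a),.2455-.009*np.sin(a),.003],19)
a=manip.snapshot('side')[160:230,220:310];cv2.imwrite('pics/s11.png',cv2.resize(a,None,fx=6,fy=6)[:,:,::-1])
"
```

```text
tcp [444.3 241.8  59.1] yaw 18.8 tilt 0.15 F [-0.1  0.   0.1] gap 44.8 t 19.0
shift [-2.8 -1.7 56.1] turn -0.2
```

View pics/s11.png

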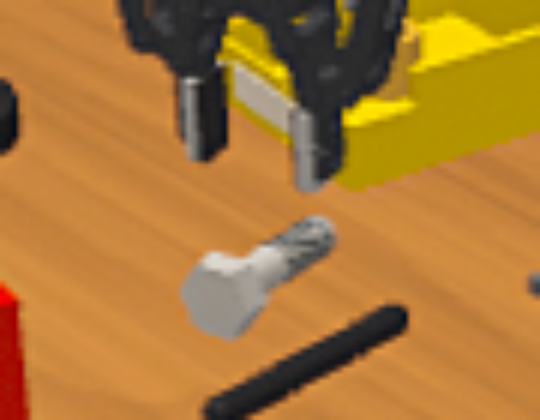

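The jaws straddle the bolt's shank.

send_rows(
  motion=[
    {"gripper": 45, "travel": [-1.5, -1, 15], "rotation": [0, 0, 0]},
    {"gripper": 45, "travel": [0, 0, 20], "rotation": [0, 0, 0]},
    {"gripper": 45, "travel": [0, 0, 14], "rotation": [0, 0, 0]},
    {"gripper": 45, "travel": [0, 0, 5], "rotation": [0, 0, 0]},
    {"gripper": 45, "travel": [0, 0, 0], "rotation": [0, 0, 0]},
    {"gripper": 8, "travel": [0, 0, 0], "rotation": [0, 0, 0]},
    {"gripper": 8, "travel": [0, 0, 0], "rotation": [0, 0, 0]},
    {"gripper": 8, "travel": [0, 0, 0], "rotation": [0, 0, 0]},
    {"gripper": 8, "travel": [0, 0, 0], "rotation": [0, 0, 0]},
    {"gripper": 8, "travel": [0, 0, 0], "rotation": [0, 0, 0]},
    {"gripper": 8, "travel": [0, 0, 0], "rotation": [0, 0, 0]},
  ],
  newtons=60,
)

```text
t: 19.95
tcp_pos: [0.4419, 0.2427, 0.0058]
tool_rot: [0.986, 0.164, 0.002, -0.0]
force: [-0.3, -0.4, 7.1]
finger_gap: 0.185
```

send_rows(
  motion=[
    {"gripper": 8, "travel": [0, 0, -15], "rotation": [0, 0, 0]},
    {"gripper": 8, "travel": [0, 0, -35], "rotation": [0, 0, 0]},
    {"gripper": 8, "travel": [0, 0, -40], "rotation": [0, 0, 0]},
    {"gripper": 8, "travel": [0, 0, -40], "rotation": [0, 0, 7]},
    {"gripper": 8, "travel": [0, 0, -30], "rotation": [0, 0, 7]},
    {"gripper": 8, "travel": [0, 0, 0], "rotation": [0, 0, 5]},
    {"gripper": 8, "travel": [0, 0, 0], "rotation": [0, 0, 0]},
    {"gripper": 8, "travel": [0, 0, 0], "rotation": [0, 0, 0]},
    {"gripper": 8, "travel": [0, 0, 0], "rotation": [0, 0, 0]},
  ],
)

```text
t: 20.7
tcp_pos: [0.4394, 0.242, 0.1633]
tool_rot: [1.0, 0.0, -0.001, 0.0]
force: [-0.2, -0.4, -2.0]
finger_gap: 0.182
```

```bash
python3 -c "
from h import *
rel([.598,-.345,.16],0)
a=np.hstack([manip.snapshot('side')[110:230,200:330]]);cv2.imwrite('pics/s12.png',cv2.resize(a,None,fx=4.5,fy=4.5)[:,:,::-1])
"
```

```text
tcp [439.4 242.  163.3] yaw 0.0 tilt 0.14 F [-0.2 -0.4 -2. ] gap 15.6 t 20.7
shift [158.5 587.1   3.3] turn 0.0
```

View pics/s12.png

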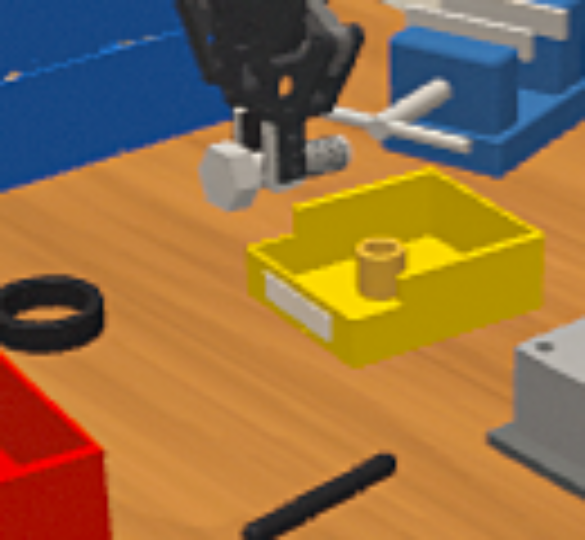

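The bolt is held firmly, with gap 15.6 mm and the weight showing on the wrist. Moving to the blue bin.

send_rows(
  motion=[
    {"gripper": 8, "travel": [9, 34, 0], "rotation": [0, 0, 0]},
    {"gripper": 8, "travel": [9, 34, 0], "rotation": [0, 0, 0]},
    {"gripper": 8, "travel": [9, 34, 0], "rotation": [0, 0, 0]},
    {"gripper": 8, "travel": [9, 34, 0], "rotation": [0, 0, 0]},
    {"gripper": 8, "travel": [9, 34, 0], "rotation": [0, 0, 0]},
    {"gripper": 8, "travel": [9, 34, 0], "rotation": [0, 0, 0]},
    {"gripper": 8, "travel": [9, 34, 0], "rotation": [0, 0, 0]},
    {"gripper": 8, "travel": [9, 34, 0], "rotation": [0, 0, 0]},
    {"gripper": 8, "travel": [9, 34, 0], "rotation": [0, 0, 0]},
    {"gripper": 8, "travel": [9, 34, 0], "rotation": [0, 0, 0]},
    {"gripper": 8, "travel": [9, 34, 0], "rotation": [0, 0, 0]},
    {"gripper": 8, "travel": [9, 34, 0], "rotation": [0, 0, 0]},
  ],
)

```text
t: 21.75
tcp_pos: [0.5471, -0.1672, 0.1623]
tool_rot: [1.0, -0.0, -0.002, -0.001]
force: [1.1, 0.7, -2.5]
finger_gap: 0.183
```

send_rows(
  motion=[
    {"gripper": 8, "travel": [10, 36, 0], "rotation": [0, 0, 0]},
    {"gripper": 8, "travel": [10, 36, 0], "rotation": [0, 0, 0]},
    {"gripper": 8, "travel": [10, 36, 0], "rotation": [0, 0, 0]},
    {"gripper": 8, "travel": [10, 36, 0], "rotation": [0, 0, 0]},
    {"gripper": 8, "travel": [10, 35, 0], "rotation": [0, 0, 0]},
    {"gripper": 8, "travel": [0, 0, 0], "rotation": [0, 0, 0]},
    {"gripper": 8, "travel": [0, 0, 0], "rotation": [0, 0, 0]},
    {"gripper": 8, "travel": [0, 0, 0], "rotation": [0, 0, 0]},
  ],
)

```text
t: 22.42
tcp_pos: [0.5963, -0.344, 0.1616]
tool_rot: [1.0, -0.001, -0.002, -0.002]
force: [-0.7, 0.5, -2.2]
finger_gap: 0.183
```

```bash
python3 -c "
from h import *
rel([.598,-.345,.014],0)"
```

```text
tcp [ 596.3 -344.   161.6] yaw -0.1 tilt 0.29 F [-0.7  0.5 -2.2] gap 15.6 t 22.4
shift [  2.3   1.5 147.6] turn -0.1
```

send_rows(
  motion=[
    {"gripper": 8, "travel": [2, 1, 30], "rotation": [0, 0, 0]},
    {"gripper": 8, "travel": [0, 0, 40], "rotation": [0, 0, 0]},
    {"gripper": 8, "travel": [0, 0, 40], "rotation": [0, 0, 0]},
    {"gripper": 8, "travel": [0, 0, 25], "rotation": [0, 0, 0]},
    {"gripper": 8, "travel": [0, 0, 10], "rotation": [0, 0, 0]},
    {"gripper": 8, "travel": [0, 0, 3], "rotation": [0, 0, 0]},
    {"gripper": 8, "travel": [0, 0, 0], "rotation": [0, 0, 0]},
    {"gripper": 8, "travel": [0, 0, 0], "rotation": [0, 0, 0]},
    {"gripper": 8, "travel": [0, 0, 0], "rotation": [0, 0, 0]},
  ],
)

```text
t: 23.17
tcp_pos: [0.6012, -0.3468, 0.0186]
tool_rot: [1.0, -0.001, 0.002, 0.001]
force: [-0.7, -0.3, -2.5]
finger_gap: 0.186
```

send_rows(
  motion=[
    {"gripper": 35, "travel": [0, 0, 0], "rotation": [0, 0, 0]},
    {"gripper": 35, "travel": [0, 0, 0], "rotation": [0, 0, 0]},
    {"gripper": 35, "travel": [0, 0, 0], "rotation": [0, 0, 0]},
    {"gripper": 35, "travel": [0, 0, -20], "rotation": [0, 0, 0]},
    {"gripper": 35, "travel": [0, 0, -40], "rotation": [0, 0, 0]},
    {"gripper": 35, "travel": [0, 0, -40], "rotation": [0, 0, 0]},
    {"gripper": 35, "travel": [0, 0, -40], "rotation": [0, 0, 0]},
    {"gripper": 35, "travel": [-30, 0, -20], "rotation": [0, 0, 0]},
    {"gripper": 35, "travel": [-30, 0, 0], "rotation": [0, 0, 0]},
    {"gripper": 35, "travel": [-30, 0, 0], "rotation": [0, 0, 0]},
    {"gripper": 35, "travel": [0, 0, 0], "rotation": [0, 0, 0]},
    {"gripper": 35, "travel": [0, 0, 0], "rotation": [0, 0, 0]},
  ],
)

```text
t: 24.17
tcp_pos: [0.5084, -0.3459, 0.177]
tool_rot: [1.0, -0.002, 0.0, 0.0]
force: [0.4, 0.2, -0.0]
finger_gap: 0.414
```

```bash
python3 -c "
from h import *
rel([.598,-.345,.014],0)
t=manip.snapshot('side')
a=np.vstack([cv2.resize(t[160:360,240:580],(765,450)),cv2.resize(manip.snapshot('top')[110:175,110:530],(765,118))]);cv2.imwrite('pics/s13.png',a[:,:,::-1])
"
```

```text
tcp [ 508.4 -345.9  177. ] yaw -0.2 tilt 0.04 F [ 0.4  0.2 -0. ] gap 35.3 t 24.2
shift [ 89.5  -1.2 163.1] turn -0.2
```

View pics/s13.png

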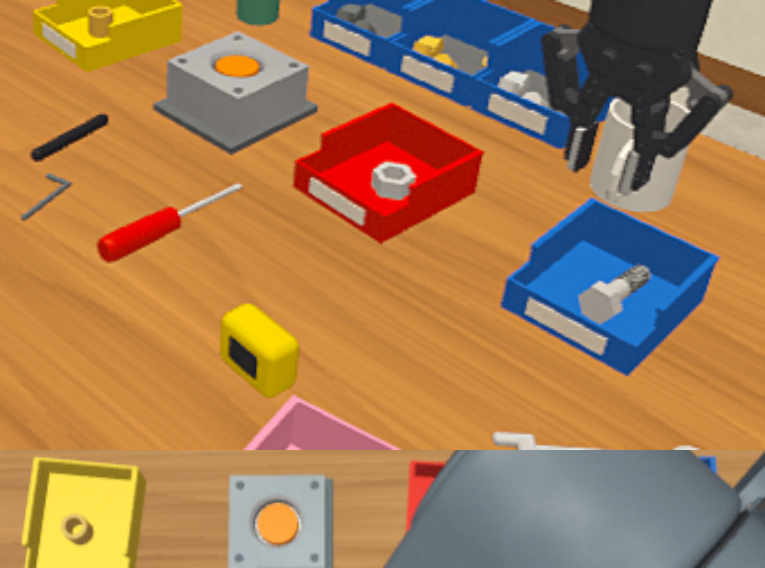

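The bolt lies on the blue bin's floor (615,290) and the nut lies flat in the red bin (393,180). The bushing stands in the yellow bin (98,20), and the disc sits centred in the well in both views. The gripper is clear of everything, so I'm handing in.

```bash
python3 -c "
from station import manip
print(manip.sign_off())"
```

```text
the job is handed in; nothing more can be done
None
```

The job is handed in, finished at about 24 s of the 106 s allowed. The nut is in the red bin, the bushing in the yellow bin and the bolt in the blue bin. The orange disc is laid in the feeder and pushed down.

**Bins:** The last pictures show the nut flat, the bushing upright and the bolt lying down, each on its bin's floor. The gripper is open and clear of everything. In the last overhead picture the arm hid most of the red and blue bins, so those two rest on the side view alone.

**Disc:** The fingertips ended the push at z = 58.8 mm, which puts the disc's top about 1 mm below the 60 mm rim. Both cameras show it centred in the well. I could not measure that depth from the pictures, so it rests on the arm's own position reading.

**Disagreements:**
- The two cameras put the well's centre about 4–5 mm apart. I kept close to the overhead value, and the disc went in cleanly.
- Late in the push the force read about 0 N with the fingertips at 59.9 mm. I pressed a further 2 mm, and it then read about 5 N. That is less than the 8–10 N the follower is said to take to move.

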